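# Hold a copper busbar in the window of a current transformer for clamping

### The job

Lift the copper busbar out of its rack and pass it, still on edge, through the narrow rectangular window of the one current transformer that has such a window, until it sticks out equally on both sides. Finish while still holding it there in the gripper, level and steady, its weight carried by the gripper and not resting or wedged against the transformer, so that the clamp screws can be tightened onto it. Thread it gently, keep off the transformer with the round window, and leave the multimeter, calculator and screwdriver where they lie.

Things in the scene. Friction and masses are not known exactly. Their poses are not given: they have to be found in the camera images.
- busbar: Loose bare copper bar, 180 mm long (x), 10 thick (y), 20 tall (z, on edge), dark bolt-hole mark 15 mm from each end, ends alike, about 0.32 kg. Origin at its centre, 24 mm above the bench at first. It stands on edge in the rack's middle slots; over 35 mm at each end is clear of the rack. Grip it across its thickness about 60 mm from its centre: its middle 40 mm ends up inside the transformer.
- rack: Low black plastic busbar rack, fixed: base 80 (x) by 84 mm (y), two comb supports 12 mm thick at x = -27 and +27 mm, 28 mm tall. Three slots run along x; the bar stands in the middle one (13 mm wide, floor 14 mm above the bench, open at the top), the outer two are empty. Origin at the centre of its underside.
- ct_slot: Fixed current transformer with the narrow RECTANGULAR window through it along x. Grey case 40 mm deep (x), 60 wide (y), 18 to 84 mm above the bench, black terminals on top to 90 mm, clamp-screw heads 4 mm out on each side. Stands on a black board 120 (x) by 100 mm (y), 10 thick; origin at the centre of the board's underside. Left or right of two places; the other transformer is in the other.
- slot_center (a point): Centre of the rectangular window, halfway through the case, 51 mm above the bench. x runs level along the passage (plus x leads away from the robot and to the left), y across, z up. Opening 12 mm wide (y), 22 tall (z), 40 long (x), mouths bevelled up to 3 mm: the busbar on edge has 1 mm of play on every side.
- ct_round: The other current transformer: same case, board, material and size, fixed to the bench, but with a ROUND window of 28 mm diameter. Origin at the centre of the board's underside, x along the window. Not to be used.
- multimeter: Bystander: handheld multimeter in a blue holster lying face up, 185 x 88 x 50 mm. Origin under its centre.
- calculator: Bystander: black desk calculator, 145 x 110 x 19 mm, flat on the bench. Origin under its centre.
- screwdriver: Bystander: black-handled screwdriver lying on the bench, 180 mm long along its x axis. Origin under its middle.
Not all that is in view belongs to the job. There is more than one size of the busbar; the job needs the smallest.

How it is judged:
On the way:
1. the busbar is lifted clear of the rack in the gripper (height (world z) of busbar above 0.042 m and contact force between busbar and rack below 0.1 N and contact force between the fingers and busbar above 5 N), for 0.2 s.
At the end, for the whole second after the job is handed in: Busbar through the rectangular window: centred within 10 mm along the passage and 2 mm across and in height, parallel to the passage and level within 3.4 degrees, gripped by the fingers (over 5 N), pressing on the transformer with less than 1.5 N (half its weight), at rest (under 10 mm/s) (x of busbar in the frame of slot_center between -0.01 and 0.01 m and y of busbar in the frame of slot_center between -0.002 and 0.002 m and z of busbar in the frame of slot_center between -0.002 and 0.002 m and angle between the x axis of busbar and the x axis of slot_center, either way round below 0.06 rad and angle between busbar's own x axis and vertical between 1.51 and 1.631 rad and contact force between the fingers and busbar above 5 N and contact force between busbar and ct_slot below 1.5 N and linear speed of busbar below 0.01 m/s); the arm keeps its last pose, push and grip.
It fails at once if the transformer with the rectangular window is pushed harder than 30 N (contact force between ct_slot and anything else above 30 N).
It fails at once if the transformer with the round window is pushed (more than 3 N) (contact force between ct_round and anything else above 3 N).
It fails at once if a bystander is moved by more than 20 mm (distance of any of multimeter, calculator, screwdriver from where it was at the start of the episode above 0.02 m).
It also fails if it takes over 54 s, if anything falls off the work surface, if the arm or the gripper's body presses on something with over 40 N, if the wrist force passes 120 N, or if a joint passes its speed limit or range.

### The arm

A 7-joint arm with a two-finger parallel gripper is mounted at the origin on the work surface. World frame = base frame: x ahead of the robot, y to its left, z up, the work surface at z = 0. Lengths are in m, angles in rad, forces in N, time in s.
With the tool pointing down it reaches from about 0.35 to 0.9 m from the base axis. Payload 8.1 kg.
Tool frame: the origin (TCP) lies midway between the tips of the shut fingers; the grasp point (between the pads) lies 19 mm behind it; z points along the fingers, y is the line along which they close (so a half turn about z gives the same grasp; the last joint's range is limited). The gripper opens to 85 mm and grips with 20 to 120 N. Pads are 22 mm wide; open, the fingers measure 114 mm over their backs; the gripper's body (76 mm by 85 mm) begins 54 mm behind the grasp point. The pads swing forward as they close: fully open they stand 13 mm farther back than shut.
Start: joints at [-1.384, 0.434, 0.025, 1.573, -0.012, 1.134, -0.075], TCP at [0.179, 0.599, 0.231] pointing down, gripper open.
Joint ranges: [-2.62, 2.62], [-0.44, 2.09], [-1.27, 1.32], [0.08, 2.57], [-1.32, 4.46], [0.12, 2], [-2.74, 2.74]. Speed limits (rad/s): [2.22, 2.22, 3.01, 3.01, 3.14, 3.14, 3.14].

### API

Orientations are given as a rotation vector (axis times angle).
In Python, from rig import arm, read_camera, ticket gives the robot as it stands.
- The arm moves only by the tool servo_tool, never from a script. Its argument "moves" is a list of rows, each an object with "grip": the opening, from -1 (shut) to 1 (fully open); "dp": the shift along the tool's x, y, z each as a share of 0.03 m, from -1 to 1, a list of three; "angular": the turn, a rotation vector about the tool's x, y, z each as a share of 6 degrees, from -1 to 1, a list of three. In form: [{"grip": grip, "dp": [dx, dy, dz], "angular": [wx, wy, wz]}, ...]. A call has 1 to 5 rows; each row shifts and turns the commanded pose from where the row before left it, along the tool's axes as they then stand; what a row does not reach is not made up. A row lasts 1/10 s, in which the tool goes at most 50 mm and 8.59 degrees, less where a joint would pass 70% of its speed; a pose out of reach is approached as far as the arm can. A call with a number of a shift or a turn outside -1 to 1 is refused whole. A call with a gripper value outside its range is refused whole. The fingers move at their own pace and stop on an object; "newtons" is the grip in N (left out, the last holds). Time passes only in rows, so rows that do not move let the fingers close. It gives the time, the measured TCP pose, the force, the opening and the grip force at its end, in the units of the state.
- arm.get_obs(): the state, without advancing time (a new reading comes with each control period).
- read_camera(name): name is "side" or "top" or "wrist"; returns a dict with "image" (420x560x3 uint8, blue, green, red), "mtx" (3x3 intrinsics, pixels), "world_to_cam" (4x4, takes a point from world to camera coordinates). Camera axes: x right, y down, z forward; pixel columns grow to the right and rows downward; lengths in m; the calibration is good to about 2 mm. A picture is of the moment at which its call begins. There is no depth.
- ticket.hand_in(): hands the job in; it is judged then, once.
The state is a dict: "clock": time; "joint_positions": joint angles; "joint_vel": joint speeds; "tau": joint torques, N m; "eef_pos": TCP position; "eef_rot": TCP orientation; "ft_force": force on the tool from outside, world axes, zero at the start; "moment": the same for the moment, N m; "opening": opening from 0.0 (shut) to 1.0 (fully open); "gripper_force": force on a finger pad.
Only numpy, scipy, OpenCV 4.12 (cv2) and the standard library are available. Lean on these libraries where they do the work, as an engineer would, in place of code of your own. Each camera call takes 0.05 s, during which the arm holds its last target. There are 200 camera calls.

## Working session

There is one attempt and no reset: what is moved stays moved. The work goes in short steps, Python scripts to look and compute and a tool call to move; the robot and the scene stay as the last step left them, time stands still between calls to the robot, and variables do not carry over. Pictures are saved under pics/ and viewed, at most 10 in all, crops included, and the job is handed in when it is done.

Besides the shell and the picture viewer there is one more tool, called after "Call:" as name(argument=value, ...), one argument or row to a line, values as JSON. servo_tool: Moves the arm, as the interface text tells. Its arguments: {"type":"object","properties":{"moves":{"type":"array"},"newtons":{"type":"number"}},"required":["moves"]}

```bash
mkdir -p pics; ls; python3 - <<'E'
from rig import arm, read_camera
import cv2,numpy as np
o=arm.get_obs(); print({k:np.round(v,3).tolist() for k,v in o.items()})
for n in ["side","top"]:
    r=read_camera(n); cv2.imwrite(f"pics/{n}0.png",r["image"]); print(n,np.round(r["mtx"],1).tolist(),np.round(r["world_to_cam"],4).tolist())
E
```

```text
pics
{'clock': 0.0, 'joint_positions': [-1.384, 0.435, 0.025, 1.574, -0.012, 1.134, -0.075], 'joint_vel': [-0.002, 0.001, 0.002, 0.001, 0.0, 0.0, -0.0], 'tau': [-0.0, -67.046, 1.025, -31.621, 0.015, 0.012, -0.0], 'eef_pos': [0.179, 0.598, 0.231], 'eef_rot': [-0.454, -3.109, 0.003], 'ft_force': [-0.477, -0.485, 0.197], 'moment': [0.046, -0.006, -0.015], 'gripper_force': 0.0, 'opening': 0.999}
side [[404.6, 0.0, 279.4], [0.0, 404.6, 214.2], [0.0, 0.0, 1.0]] [[0.9052, -0.425, 0.0003, -0.4864], [-0.3284, -0.6999, -0.6343, 0.1459], [0.2698, 0.574, -0.7731, 1.0052], [0.0, 0.0, 0.0, 1.0]]
top [[427.9, 0.0, 279.3], [0.0, 427.9, 209.0], [0.0, 0.0, 1.0]] [[0.0141, -0.9998, -0.0145, -0.0589], [-0.9964, -0.0128, -0.0844, 0.5177], [0.0842, 0.0157, -0.9963, 1.3921], [0.0, 0.0, 0.0, 1.0]]
```

View pics/top0.png

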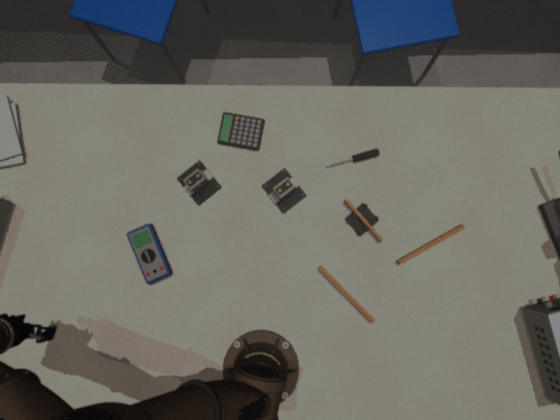

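View pics/side0.png

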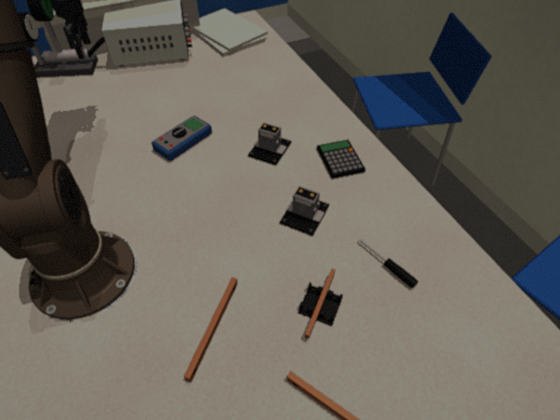

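Candidates for the bar, in the top view: a short bar in the rack at (362,221), a long bar at (346,294) and a long bar at (430,244). The one in the rack is the smallest. The two transformers are at (199,183) and (284,191), and the close crop should show which has the rectangular window.

```bash
cat > h.py <<'E'
import cv2,numpy as np
from rig import arm, read_camera
def obs(): return arm.get_obs()
def proj(r,P):
    P=np.atleast_2d(P); w=r["world_to_cam"]; c=P@w[:3,:3].T+w[:3,3]; q=c@r["mtx"].T; return q[:,:2]/q[:,2:]
def unproj(r,uv,z):
    uv=np.atleast_2d(uv).astype(float); w=r["world_to_cam"]; R=w[:3,:3]; C=-R.T@w[:3,3]
    d=np.c_[uv,np.ones(len(uv))]@np.linalg.inv(r["mtx"]).T@R
    return C+d*((z-C[2])/d[:,2])[:,None]
E
python3 - <<'E'
from h import *
t=cv2.imread("pics/top0.png"); s=cv2.imread("pics/side0.png")
f=lambda im,x,y,w,h,k:cv2.resize(im[y:y+h,x:x+w],(w*k,h*k),interpolation=cv2.INTER_CUBIC)
a=f(t,165,150,150,70,5)[:300,:750]
b=np.hstack([f(s,240,110,60,60,5)[:300,:260],f(s,275,178,60,60,5)[:300,:260],f(t,335,190,60,60,5)[:300,:230]])
cv2.imwrite("pics/crop.png",np.vstack([a,b]))
E
```

```text
(no output)
```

View pics/crop.png

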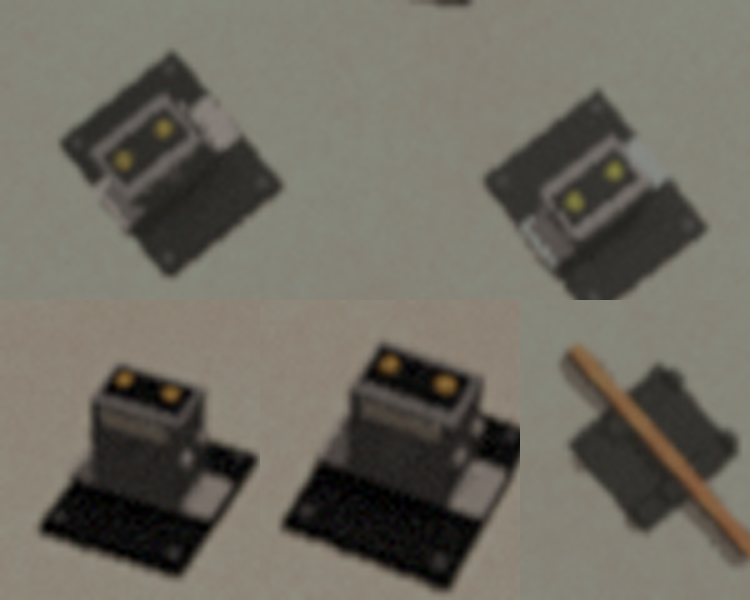

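```bash
python3 - <<'E'
from h import *
r=read_camera("top")
f=lambda l:np.array(l)/5+np.array([165,150])
L=unproj(r,f([(170,53),(62,143),(170,275),(282,185)]),.01); R=unproj(r,f([(598,92),(485,180),(707,227)]),.01)
print(np.round(L,3),L.mean(0)); print(np.round(R,3),R[1:].mean(0))
d=lambda a,b:(np.linalg.norm(a-b),np.degrees(np.arctan2(*(a-b)[1::-1])))
print(d(L[0],L[3]),d(L[1],L[2]),d(L[0],L[1]),d(R[0],R[2]),d(R[0],R[1]))
# bar via color
hsv=cv2.cvtColor(r["image"],cv2.COLOR_BGR2HSV)
m=cv2.inRange(hsv,(3,90,60),(20,255,255)); n,lab,st,ce=cv2.connectedComponentsWithStats(m)
for i in range(1,n):
    if st[i,4]>100:
        ys,xs=np.where(lab==i); b=cv2.minAreaRect(np.c_[xs,ys].astype(np.float32)); P=unproj(r,cv2.boxPoints(b),.034)
        print(st[i],np.round(unproj(r,b[0],.034),4),d(P[0],P[1]),d(P[1],P[2]))
w=read_camera("wrist"); W=w["world_to_cam"]; print(np.round(w["mtx"],1).tolist()); 
from scipy.spatial.transform import Rotation as Ro
o=obs(); T=Ro.from_rotvec(o["eef_rot"]).as_matrix(); C=-W[:3,:3].T@W[:3,3]
print("tool R",np.round(T,3).tolist()); print("cam in tool",T.T@(C-o["eef_pos"])); print(np.round(T.T@W[:3,:3].T,3))
E
```

```text
[[0.68  0.221 0.01 ]
 [0.617 0.292 0.01 ]
 [0.529 0.217 0.01 ]
 [0.591 0.143 0.01 ]] [0.60429772 0.2183864  0.01      ]
[[ 0.656 -0.068  0.01 ]
 [ 0.596  0.007  0.01 ]
 [ 0.566 -0.142  0.01 ]] [ 0.58092924 -0.06722213  0.01      ]
(np.float64(0.11817426518793), np.float64(41.28977134633697)) (np.float64(0.11610589413405974), np.float64(40.56420599552704)) (np.float64(0.09434131352815656), np.float64(-48.811401828049135)) (np.float64(0.11669129937762629), np.float64(39.30287709469964)) (np.float64(0.09624337276685145), np.float64(-51.07229755022608))
[345 199  37  42 201] [[ 0.4862 -0.3267  0.034 ]] (np.float64(0.014261654961531495), np.float64(131.834920776897)) (np.float64(0.1742481617799388), np.float64(41.288373189684044))
[397 225  67  39 333] [[ 0.4104 -0.543   0.034 ]] (np.float64(0.24527144849880483), np.float64(119.95919656747859)) (np.float64(0.014254891976856008), np.float64(28.559740599910423))
[319 267  56  56 316] [[ 0.2436 -0.2712  0.034 ]] (np.float64(0.01142460479199314), np.float64(135.41352802905024)) (np.float64(0.24170994942324575), np.float64(45.78164700855605))
[[315.3, 0.0, 280.8], [0.0, 315.3, 205.2], [0.0, 0.0, 1.0]]
tool R [[-0.958, 0.286, -0.0], [0.286, 0.958, -0.001], [-0.0, -0.001, -1.0]]
cam in tool [ 0.07216183  0.00068357 -0.14226838]
[[-0.002 -0.959 -0.284]
 [ 1.    -0.002 -0.001]
 [ 0.    -0.284  0.959]]
```

```bash
cat >> h.py <<'E'
from scipy.spatial.transform import Rotation as Ro
def plan(p,yaw,n,grip=1,start=None):
    """rows from the present pose to TCP p with tool x at yaw (deg), pointing down"""
    o=obs(); R=Ro.from_rotvec(o["eef_rot"]); q=np.array(o["eef_pos"])
    c,s=np.cos(np.radians(yaw)),np.sin(np.radians(yaw))
    G=Ro.from_matrix(np.array([[c,s,0],[s,-c,0],[0,0,-1.]]))
    w=(R.inv()*G).as_rotvec(degrees=True)/n
    for i in range(n):
        d=R.inv().apply((np.array(p)-q)/n)/.03
        print(i,'{"grip":%g,"dp":%s,"angular":%s}'%(grip,np.round(d,3).tolist(),np.round(w/6,3).tolist()))
        R=R*Ro.from_rotvec(w,degrees=True)
E
python3 -c "
from h import *
plan([.665,.275,.231],41,21)"
```

```text
0 {"grip":1,"dp":[-0.887, -0.272, 0.0],"angular":[-0.0, 0.0, 0.971]}
1 {"grip":1,"dp":[-0.91, -0.18, -0.0],"angular":[-0.0, 0.0, 0.971]}
2 {"grip":1,"dp":[-0.923, -0.087, -0.0],"angular":[-0.0, 0.0, 0.971]}
3 {"grip":1,"dp":[-0.927, 0.007, -0.0],"angular":[-0.0, 0.0, 0.971]}
4 {"grip":1,"dp":[-0.922, 0.102, -0.0],"angular":[-0.0, 0.0, 0.971]}
5 {"grip":1,"dp":[-0.907, 0.195, -0.0],"angular":[-0.0, 0.0, 0.971]}
6 {"grip":1,"dp":[-0.882, 0.286, -0.0],"angular":[-0.0, 0.0, 0.971]}
7 {"grip":1,"dp":[-0.849, 0.374, -0.0],"angular":[-0.0, 0.0, 0.971]}
8 {"grip":1,"dp":[-0.806, 0.458, -0.0],"angular":[-0.0, 0.0, 0.971]}
9 {"grip":1,"dp":[-0.756, 0.538, -0.0],"angular":[-0.0, 0.0, 0.971]}
10 {"grip":1,"dp":[-0.697, 0.612, -0.0],"angular":[-0.0, 0.0, 0.971]}
11 {"grip":1,"dp":[-0.632, 0.679, -0.0],"angular":[-0.0, 0.0, 0.971]}
12 {"grip":1,"dp":[-0.559, 0.74, -0.0],"angular":[-0.0, 0.0, 0.971]}
13 {"grip":1,"dp":[-0.481, 0.793, -0.0],"angular":[-0.0, 0.0, 0.971]}
14 {"grip":1,"dp":[-0.398, 0.838, -0.0],"angular":[-0.0, 0.0, 0.971]}
15 {"grip":1,"dp":[-0.311, 0.874, -0.0],"angular":[-0.0, 0.0, 0.971]}
16 {"grip":1,"dp":[-0.221, 0.901, -0.0],"angular":[-0.0, 0.0, 0.971]}
17 {"grip":1,"dp":[-0.128, 0.919, -0.0],"angular":[-0.0, 0.0, 0.971]}
18 {"grip":1,"dp":[-0.034, 0.927, -0.0],"angular":[-0.0, 0.0, 0.971]}
19 {"grip":1,"dp":[0.06, 0.925, -0.0],"angular":[-0.0, 0.0, 0.971]}
20 {"grip":1,"dp":[0.154, 0.915, -0.0],"angular":[-0.0, 0.0, 0.971]}
```

Call:
servo_tool(
  moves=[
    {"grip": 1, "dp": [-0.89, -0.27, 0], "angular": [0, 0, 0.97]},
    {"grip": 1, "dp": [-0.91, -0.18, 0], "angular": [0, 0, 0.97]},
    {"grip": 1, "dp": [-0.92, -0.09, 0], "angular": [0, 0, 0.97]},
    {"grip": 1, "dp": [-0.93, 0.01, 0], "angular": [0, 0, 0.97]},
    {"grip": 1, "dp": [-0.92, 0.1, 0], "angular": [0, 0, 0.97]},
  ],
)

```text
clock: 0.7
eef_pos: [0.2953, 0.5211, 0.2312]
eef_rot: [-1.226, -2.892, 0.0]
ft_force: [0.5, -0.1, 0.5]
opening: 0.999
gripper_force: 0.0
```

Call:
servo_tool(
  moves=[
    {"grip": 1, "dp": [-0.91, 0.2, 0], "angular": [0, 0, 0.97]},
    {"grip": 1, "dp": [-0.88, 0.29, 0], "angular": [0, 0, 0.97]},
    {"grip": 1, "dp": [-0.85, 0.37, 0], "angular": [0, 0, 0.97]},
    {"grip": 1, "dp": [-0.81, 0.46, 0], "angular": [0, 0, 0.97]},
    {"grip": 1, "dp": [-0.76, 0.54, 0], "angular": [0, 0, 0.97]},
  ],
)

```text
clock: 1.2
eef_pos: [0.4115, 0.4441, 0.2312]
eef_rot: [-1.913, -2.492, 0.0]
ft_force: [-0.5, 0.8, -0.2]
opening: 1.002
gripper_force: 0.0
```

Call:
servo_tool(
  moves=[
    {"grip": 1, "dp": [-0.7, 0.61, 0], "angular": [0, 0, 0.97]},
    {"grip": 1, "dp": [-0.63, 0.68, 0], "angular": [0, 0, 0.97]},
    {"grip": 1, "dp": [-0.56, 0.74, 0], "angular": [0, 0, 0.97]},
    {"grip": 1, "dp": [-0.48, 0.79, 0], "angular": [0, 0, 0.97]},
    {"grip": 1, "dp": [-0.4, 0.84, 0], "angular": [0, 0, 0.97]},
  ],
)

```text
clock: 1.7
eef_pos: [0.5274, 0.3673, 0.2312]
eef_rot: [-2.478, -1.931, 0.0]
ft_force: [-0.2, 0.3, 0.2]
opening: 1.004
gripper_force: 0.0
```

Call:
servo_tool(
  moves=[
    {"grip": 1, "dp": [-0.31, 0.87, 0], "angular": [0, 0, 0.97]},
    {"grip": 1, "dp": [-0.22, 0.9, 0], "angular": [0, 0, 0.97]},
    {"grip": 1, "dp": [-0.13, 0.92, 0], "angular": [0, 0, 0.97]},
    {"grip": 1, "dp": [-0.03, 0.93, 0], "angular": [0, 0, 0.97]},
    {"grip": 1, "dp": [0.06, 0.92, 0], "angular": [0, 0, 0.97]},
  ],
)

```text
clock: 2.2
eef_pos: [0.6433, 0.2908, 0.231]
eef_rot: [-2.883, -1.247, 0.001]
ft_force: [1.2, 1.2, -0.3]
opening: 1.002
gripper_force: 0.0
```

Call:
servo_tool(
  moves=[
    {"grip": 1, "dp": [0.15, 0.92, 0], "angular": [0, 0, 0.97]},
    {"grip": 1, "dp": [0, 0, 0], "angular": [0, 0, 0]},
  ],
)

```text
clock: 2.4
eef_pos: [0.6685, 0.2715, 0.2308]
eef_rot: [2.942, 1.091, 0.0]
ft_force: [-0.1, 0.4, 0.1]
opening: 0.998
gripper_force: 0.0
```

```bash
python3 - <<'E'
from h import *
r=read_camera("wrist"); cv2.imwrite("pics/w1.png",r["image"]); np.savez("w1.npz",**r)
plan([.64,-.015,.231],41,10)
E
```

```text
0 {"grip":1,"dp":[-0.699, 0.667, 0.001],"angular":[0.001, 0.001, -0.0]}
1 {"grip":1,"dp":[-0.699, 0.667, 0.0],"angular":[0.001, 0.001, -0.0]}
2 {"grip":1,"dp":[-0.699, 0.667, 0.0],"angular":[0.001, 0.001, -0.0]}
3 {"grip":1,"dp":[-0.699, 0.667, 0.0],"angular":[0.001, 0.001, -0.0]}
4 {"grip":1,"dp":[-0.699, 0.667, -0.0],"angular":[0.001, 0.001, -0.0]}
5 {"grip":1,"dp":[-0.699, 0.667, -0.0],"angular":[0.001, 0.001, -0.0]}
6 {"grip":1,"dp":[-0.699, 0.667, -0.0],"angular":[0.001, 0.001, -0.0]}
7 {"grip":1,"dp":[-0.699, 0.667, -0.001],"angular":[0.001, 0.001, -0.0]}
8 {"grip":1,"dp":[-0.699, 0.667, -0.001],"angular":[0.001, 0.001, -0.0]}
9 {"grip":1,"dp":[-0.699, 0.667, -0.001],"angular":[0.001, 0.001, -0.0]}
```

View pics/w1.png

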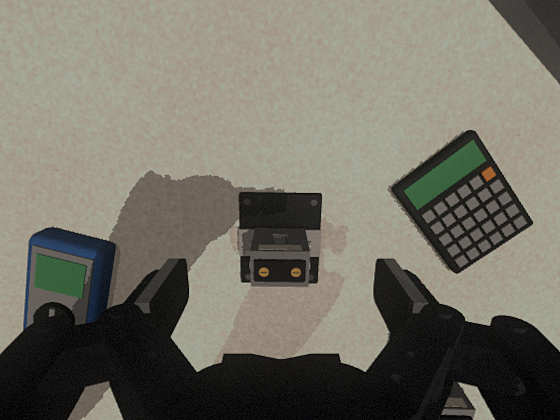

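The wrist view shows the left transformer's board at (280,238), with its case top at (280,270). The face with the window is foreshortened, so I'll look at the right one from farther out.

Call:
servo_tool(
  moves=[
    {"grip": 1, "dp": [-0.54, 0.65, 0], "angular": [0, 0, 0]},
    {"grip": 1, "dp": [-0.54, 0.65, 0], "angular": [0, 0, 0]},
    {"grip": 1, "dp": [-0.54, 0.65, 0], "angular": [0, 0, 0]},
    {"grip": 1, "dp": [-0.54, 0.65, 0], "angular": [0, 0, 0]},
    {"grip": 1, "dp": [-0.54, 0.65, 0], "angular": [0, 0, 0]},
  ],
)

```text
clock: 2.95
eef_pos: [0.6683, 0.1496, 0.2313]
eef_rot: [-2.938, -1.109, 0.0]
ft_force: [0.4, 0.4, 0.4]
opening: 1.001
gripper_force: 0.0
```

Call:
servo_tool(
  moves=[
    {"grip": 1, "dp": [-0.54, 0.65, 0], "angular": [0, 0, 0]},
    {"grip": 1, "dp": [-0.54, 0.65, 0], "angular": [0, 0, 0]},
    {"grip": 1, "dp": [-0.54, 0.65, 0], "angular": [0, 0, 0]},
    {"grip": 1, "dp": [-0.54, 0.65, 0], "angular": [0, 0, 0]},
    {"grip": 1, "dp": [0, 0, 0], "angular": [0, 0, 0]},
  ],
)

```text
clock: 3.45
eef_pos: [0.6711, 0.0437, 0.2318]
eef_rot: [2.941, 1.099, -0.001]
ft_force: [0.9, -1.0, 0.7]
opening: 0.997
gripper_force: 0.0
```

```bash
python3 - <<'E'
from h import *
r=read_camera("wrist"); im=r["image"]; cv2.imwrite("pics/w2.png",im); np.savez("w2.npz",**r)
c=proj(r,[.59,-.06,.05])[0]; print(c, obs()["eef_pos"])
a=cv2.imread("pics/w1.png")[185:295,230:330]
x,y=int(min(max(c[0]-60,0),440)),int(min(max(c[1]-60,0),300)); print(x,y)
b=im[y:y+110,x:x+100]
out=cv2.resize(np.hstack([a,b]),None,fx=4,fy=4,interpolation=cv2.INTER_CUBIC)
cv2.imwrite("pics/w12.png",np.clip(out.astype(float)*2,0,255).astype(np.uint8))
E
```

```text
[302.70384417 292.15034016] [0.67122363 0.04643014 0.231573  ]
242 232
```

View pics/w12.png

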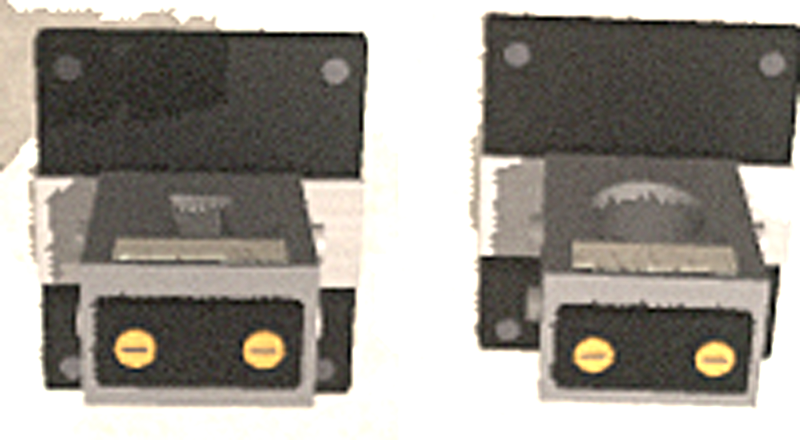

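The left transformer has the rectangular window and the right one a round window of about 28 mm, so the left is the one to use. I'll take one closer, lower view of it to get an accurate pose.

Call:
servo_tool(
  moves=[
    {"grip": 1, "dp": [0.49, -0.64, 0.1], "angular": [0, 0, 0]},
    {"grip": 1, "dp": [0.49, -0.64, 0.2], "angular": [0, 0, 0]},
    {"grip": 1, "dp": [0.49, -0.64, 0.3], "angular": [0, 0, 0]},
    {"grip": 1, "dp": [0.49, -0.64, 0.3], "angular": [0, 0, 0]},
    {"grip": 1, "dp": [0.49, -0.64, 0.3], "angular": [0, 0, 0]},
  ],
)

```text
clock: 4.0
eef_pos: [0.6629, 0.172, 0.1948]
eef_rot: [-2.938, -1.109, 0.0]
ft_force: [-0.2, -0.1, 0.3]
opening: 0.999
gripper_force: 0.0
```

Call:
servo_tool(
  moves=[
    {"grip": 1, "dp": [0.49, -0.64, 0.3], "angular": [0, 0, 0]},
    {"grip": 1, "dp": [0.49, -0.64, 0.4], "angular": [0, 0, 0]},
    {"grip": 1, "dp": [0.49, -0.64, 0.4], "angular": [0, 0, 0]},
    {"grip": 1, "dp": [0.49, -0.64, 0.4], "angular": [0, 0, 0]},
    {"grip": 1, "dp": [0, 0, 0], "angular": [0, 0, 0]},
  ],
)

```text
clock: 4.5
eef_pos: [0.6549, 0.2714, 0.1471]
eef_rot: [-2.935, -1.113, 0.005]
ft_force: [-0.6, 0.3, 0.0]
opening: 0.997
gripper_force: 0.0
```

Call:
servo_tool(
  moves=[
    {"grip": 1, "dp": [0, 0, 0], "angular": [0, 0, 0]},
    {"grip": 1, "dp": [0, 0, 0], "angular": [0, 0, 0]},
  ],
)

```text
clock: 4.7
eef_pos: [0.658, 0.2639, 0.1505]
eef_rot: [2.941, 1.102, 0.001]
ft_force: [0.4, -0.5, 0.2]
opening: 0.999
gripper_force: 0.0
```

```bash
python3 - <<'E'
from h import *
o=obs(); print(o["eef_pos"],Ro.from_rotvec(o["eef_rot"]).as_matrix()[:,0])
rs=[read_camera("wrist") for _ in range(4)]; r=rs[0]; r["image"]=np.mean([x["image"] for x in rs],0).astype(np.uint8); np.savez("w3.npz",**r)
c=proj(r,[.604,.218,.05])[0]; print(c)
x,y=int(c[0]-100),int(c[1]-85); x=max(x,0);y=max(min(y,420-150),0);print(x,y)
out=cv2.resize(r["image"][y:y+150,x:x+200],None,fx=4,fy=4,interpolation=cv2.INTER_CUBIC)
cv2.imwrite("pics/w3c.png",np.clip(out.astype(float)*2.2,0,255).astype(np.uint8))
E
```

```text
[0.65797934 0.26390158 0.15051464] [ 7.53542350e-01  6.57399366e-01 -2.98816084e-05]
[280.35259712 284.5347067 ]
180 199
```

View pics/w3c.png

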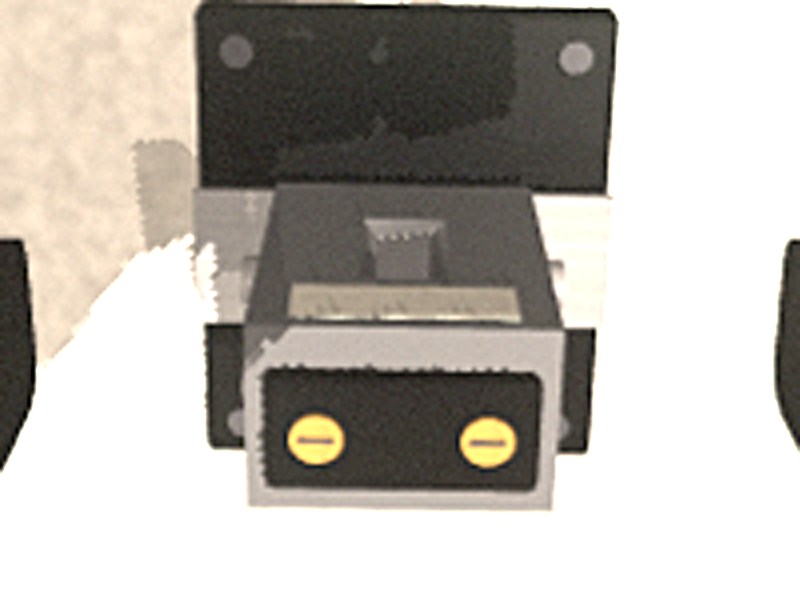

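```bash
cat > fit.py <<'E'
from h import *
from scipy.optimize import least_squares
r=np.load("w3.npz")
M=np.array([[20,30,84],[20,-30,84],[-20,30,84],[-20,-30,84],[60,50,10],[60,-50,10],[-60,50,10],[-60,-50,10],[20,30,18],[20,-30,18]])/1e3
U=np.array([[243,325],[564,331],[249,506],[551,510],[196,5],[617,8],[208,447],[588,453],[277,185],[528,188]])
U=(U+.5)/4-.5+[180,199]
def W(p,M): 
    q=Ro.from_euler("z",p[2]).apply(M)+[p[0],p[1],p[3] if len(p)>3 else 0]; return q
for p0 in ([.604,.218,.71],[.604,.218,.71,0]):
    s=least_squares(lambda p:(proj(r,W(p,M))-U).ravel(),p0,loss="soft_l1")
    print(s.x[:2],np.degrees(s.x[2]),s.x[3:]); print(np.round(proj(r,W(s.x,M))-U,2).tolist())
print((proj(r,W(s.x,[[.02,0,.037],[.02,0,.04],[0,.017,.09],[0,-.017,.09]]))-[180,199]+.5)*4)
E
python3 fit.py
```

```text
[0.60678764 0.22073584] 40.04512628997963 []
[[-0.32, -0.45], [0.2, -0.83], [-0.78, 0.16], [0.76, 0.17], [-1.2, 0.45], [0.84, 1.36], [-0.56, 1.23], [0.61, 1.01], [-0.25, -1.08], [0.58, -0.9]]
[0.60571771 0.21980458] 39.98979928598534 [-0.00238225]
[[0.17, -0.41], [-0.24, -0.73], [-0.38, -0.3], [0.33, -0.24], [-0.66, 1.18], [0.41, 2.16], [-0.22, 0.98], [0.17, 0.83], [0.05, -0.73], [0.32, -0.51]]
[[403.8602188  218.79279935]
 [403.86722617 224.61260313]
 [311.61615789 436.22412303]
 [492.6732279  438.79765717]]
```

The fit puts the left transformer at about (0.606, 0.220) with a yaw of 40.0°, and residuals under 1 mm for most points. Next I'll go above the bar.

Call:
servo_tool(
  moves=[
    {"grip": 1, "dp": [-0.4, 0.23, -0.4], "angular": [0, 0, 0]},
    {"grip": 1, "dp": [-0.8, 0.46, -0.4], "angular": [0, 0, 0]},
    {"grip": 1, "dp": [-0.8, 0.46, -0.4], "angular": [0, 0, 0]},
    {"grip": 1, "dp": [-0.8, 0.46, -0.2], "angular": [0, 0, 0]},
    {"grip": 1, "dp": [-0.8, 0.46, 0], "angular": [0, 0, 0]},
  ],
)

```text
clock: 5.4
eef_pos: [0.6172, 0.1446, 0.1946]
eef_rot: [2.942, 1.103, 0.004]
ft_force: [-0.3, -0.4, 1.1]
opening: 0.999
gripper_force: 0.0
```

Call:
servo_tool(
  moves=[
    {"grip": 1, "dp": [-0.8, 0.46, 0], "angular": [0, 0, 0]},
    {"grip": 1, "dp": [-0.8, 0.46, 0], "angular": [0, 0, 0]},
    {"grip": 1, "dp": [-0.8, 0.46, 0], "angular": [0, 0, 0]},
    {"grip": 1, "dp": [-0.8, 0.46, 0], "angular": [0, 0, 0]},
    {"grip": 1, "dp": [-0.8, 0.46, 0], "angular": [0, 0, 0]},
  ],
)

```text
clock: 5.9
eef_pos: [0.5713, 0.0138, 0.1934]
eef_rot: [-2.942, -1.103, -0.002]
ft_force: [0.7, -0.1, 0.4]
opening: 1.0
gripper_force: 0.0
```

Call:
servo_tool(
  moves=[
    {"grip": 1, "dp": [-0.8, 0.46, 0], "angular": [0, 0, 0]},
    {"grip": 1, "dp": [-0.8, 0.46, 0], "angular": [0, 0, 0]},
    {"grip": 1, "dp": [-0.8, 0.46, 0], "angular": [0, 0, 0]},
    {"grip": 1, "dp": [-0.8, 0.46, 0], "angular": [0, 0, 0]},
    {"grip": 1, "dp": [-0.8, 0.46, 0], "angular": [0, 0, 0]},
  ],
)

```text
clock: 6.4
eef_pos: [0.5262, -0.117, 0.1934]
eef_rot: [2.942, 1.103, 0.002]
ft_force: [-0.0, -0.7, -0.1]
opening: 1.0
gripper_force: 0.0
```

Call:
servo_tool(
  moves=[
    {"grip": 1, "dp": [-0.8, 0.46, 0], "angular": [0, 0, 0]},
    {"grip": 1, "dp": [-0.8, 0.46, 0], "angular": [0, 0, 0]},
    {"grip": 1, "dp": [-0.8, 0.46, 0], "angular": [0, 0, 0]},
    {"grip": 1, "dp": [-0.8, 0.46, 0.4], "angular": [0, 0, 0]},
    {"grip": 1, "dp": [-0.8, 0.46, 0.4], "angular": [0, 0, 0]},
  ],
)

```text
clock: 6.9
eef_pos: [0.4814, -0.2477, 0.1694]
eef_rot: [2.941, 1.103, 0.003]
ft_force: [0.5, 0.1, 0.2]
opening: 0.998
gripper_force: 0.0
```

Call:
servo_tool(
  moves=[
    {"grip": 1, "dp": [-0.8, 0.46, 0.4], "angular": [0, 0, 0]},
    {"grip": 1, "dp": [-0.8, 0.46, 0.2], "angular": [0, 0, 0]},
    {"grip": 1, "dp": [-0.8, 0.46, 0], "angular": [0, 0, 0]},
    {"grip": 1, "dp": [-0.4, 0.23, 0], "angular": [0, 0, 0]},
    {"grip": 1, "dp": [0, 0, 0], "angular": [0, 0, 0]},
  ],
)

```text
clock: 7.4
eef_pos: [0.4494, -0.3399, 0.1513]
eef_rot: [2.942, 1.098, 0.001]
ft_force: [-0.8, -0.0, -0.1]
opening: 0.998
gripper_force: 0.0
```

Call:
servo_tool(
  moves=[
    {"grip": 1, "dp": [0, 0, 0], "angular": [0, 0, 0]},
    {"grip": 1, "dp": [0, 0, 0], "angular": [0, 0, 0]},
  ],
)

```text
clock: 7.6
eef_pos: [0.4517, -0.3359, 0.1504]
eef_rot: [-2.939, -1.107, -0.001]
ft_force: [0.6, 0.1, -0.1]
opening: 0.999
gripper_force: 0.0
```

```bash
cat > bar.py <<'E'
from h import *
def bar(r,z):
    hsv=cv2.cvtColor(r["image"],cv2.COLOR_BGR2HSV)
    m=cv2.inRange(hsv,(3,90,40),(22,255,255)); n,lab,st,ce=cv2.connectedComponentsWithStats(m)
    for i in range(1,n):
        if st[i,4]>300:
            ys,xs=np.where(lab==i); b=cv2.minAreaRect(np.c_[xs,ys].astype(np.float32)); P=unproj(r,cv2.boxPoints(b),z)
            e=[P[1]-P[0],P[2]-P[1]]; L=[np.linalg.norm(v[:2]) for v in e]; v=e[int(np.argmax(L))]
            print(st[i],np.round(unproj(r,b[0],z)[0],4),np.round(L,4),"yaw",np.degrees(np.arctan(v[1]/v[0])))
E
python3 - <<'E'
from bar import *
o=obs(); T=Ro.from_rotvec(o["eef_rot"]).as_matrix(); print(o["eef_pos"],np.degrees(np.arctan2(T[1,0],T[0,0])),T[2])
r=read_camera("wrist"); np.savez("w4.npz",**r); cv2.imwrite("pics/w4.png",np.clip(r["image"].astype(float)*1.6,0,255).astype(np.uint8))
bar(r,.034)
E
```

```text
[ 0.4516641  -0.33591316  0.1504365 ] 41.278365569118115 [ 9.87198754e-04 -3.92798884e-04 -9.99999436e-01]
[ 296   45   16  219 2748] [ 0.4933 -0.3229  0.034 ] [0.1789 0.01  ] yaw 40.98881552024857
[  53  184   63  139 4040] [ 0.3015 -0.2358  0.034 ] [0.0294 0.1291] yaw 47.08724527832373
[ 293  320   99   40 2359] [ 0.3832 -0.4727  0.034 ] [0.0304 0.0963] yaw -60.27382869591037
```

View pics/w4.png

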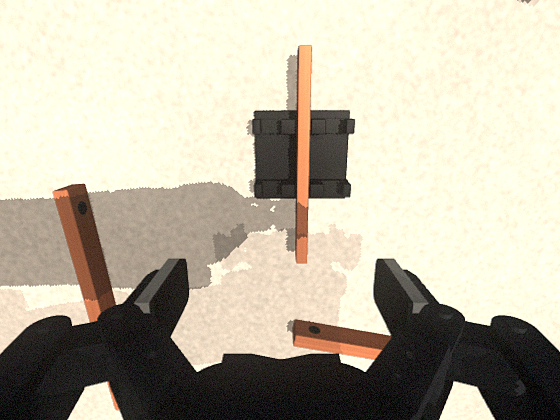

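The wrist view shows the bar from (305,45) to (301,263). It measures 178.9 × 10.0 mm, which is right for the small bar. The other two coppers are the longer ones. I'll move in part way and check the lateral offset.

Call:
servo_tool(
  moves=[
    {"grip": 1, "dp": [-0.13, 0.12, 0.6], "angular": [0, 0, 0.05]},
    {"grip": 1, "dp": [-0.13, 0.12, 0.8], "angular": [0, 0, 0]},
    {"grip": 1, "dp": [-0.13, 0.12, 0.8], "angular": [0, 0, 0]},
    {"grip": 1, "dp": [-0.13, 0.12, 0.8], "angular": [0, 0, 0]},
    {"grip": 1, "dp": [-0.13, 0.12, 0.6], "angular": [0, 0, 0]},
  ],
)

```text
clock: 8.15
eef_pos: [0.4484, -0.3623, 0.0408]
eef_rot: [-2.941, -1.099, 0.0]
ft_force: [0.0, 0.5, 0.0]
opening: 1.002
gripper_force: 0.0
```

Call:
servo_tool(
  moves=[
    {"grip": 1, "dp": [0, 0, 0], "angular": [0, 0, 0]},
    {"grip": 1, "dp": [0, 0, 0], "angular": [0, 0, 0]},
    {"grip": 1, "dp": [0, 0, 0], "angular": [0, 0, 0]},
  ],
)

```text
clock: 8.45
eef_pos: [0.4489, -0.3635, 0.0433]
eef_rot: [2.943, 1.098, 0.002]
ft_force: [-0.2, -0.6, -0.4]
opening: 0.999
gripper_force: 0.0
```

```bash
cat >> bar.py <<'E'
def inhand(r,z):
    "bar's long axis in tool frame: tool-y at tool x = 0 and at the visible far end, top face height z"
    o=obs(); R=Ro.from_rotvec(o["eef_rot"]); hsv=cv2.cvtColor(r["image"],cv2.COLOR_BGR2HSV)
    m=cv2.inRange(hsv,(3,90,40),(22,255,255)); n,lab,st,ce=cv2.connectedComponentsWithStats(m)
    i=min((i for i in range(1,n) if st[i,4]>300),key=lambda i:abs(ce[i,0]-290)); rows=[]
    for y in range(st[i,1]+6,st[i,1]+st[i,3]-6,3):
        xs=np.where(lab[y]==i)[0]; 
        if len(xs): rows.append(((xs[0]+xs[-1])/2,y,xs[-1]-xs[0]+1))
    rows=np.array(rows); Q=R.inv().apply(unproj(r,rows[:,:2],z)-o["eef_pos"])
    W=rows[:,2]; ok=np.ones(len(W),bool)
    for _ in range(5):
        p=np.polyfit(Q[ok,0],Q[ok,1],1); e=abs(Q[:,1]-np.polyval(p,Q[:,0])); ok=e<max(.0007,2*np.std(e[ok]))
    T=R.as_matrix()
    print("tcp",np.round(o["eef_pos"],4),"yaw %.2f"%np.degrees(np.arctan2(T[1,0],T[0,0])),"tilt",np.round(T[2],4))
    print("y0 mm %.2f slope deg %.2f x range"%(p[1]*1e3,np.degrees(np.arctan(p[0]))),Q[ok,0].min(),Q[ok,0].max(),"n",ok.sum(),len(ok),"top row",st[i,1])
E
python3 - <<'E'
from bar import *
r=read_camera("wrist"); bar(r,.034); inhand(r,.034)
E
```

```text
[ 266    0   24  318 6606] [ 0.4868 -0.329   0.034 ] [0.0095 0.1555] yaw 42.14116712720645
tcp [ 0.4489 -0.3636  0.0434] yaw 40.92 tilt [ 8.0e-04  1.5e-03 -1.0e+00]
y0 mm -1.09 slope deg -0.42 x range -0.03221431285477462 0.11575256123576567 n 102 102 top row 0
```

Call:
servo_tool(
  moves=[
    {"grip": 1, "dp": [0, -0.04, 0.36], "angular": [0, 0, -0.07]},
    {"grip": 1, "dp": [0, 0, 0.4], "angular": [0, 0, 0]},
    {"grip": 1, "dp": [0, 0, 0.36], "angular": [0, 0, 0]},
    {"grip": 1, "dp": [0, 0, 0], "angular": [0, 0, 0]},
    {"grip": 1, "dp": [0, 0, 0], "angular": [0, 0, 0]},
  ],
)

```text
clock: 9.0
eef_pos: [0.4468, -0.3628, 0.0081]
eef_rot: [-2.939, -1.107, 0.001]
ft_force: [-0.5, -0.3, 0.2]
opening: 1.005
gripper_force: 0.0
```

Call:
servo_tool(
  moves=[
    {"grip": -1, "dp": [0, 0, 0], "angular": [0, 0, 0]},
    {"grip": -1, "dp": [0, 0, 0], "angular": [0, 0, 0]},
    {"grip": -1, "dp": [0, 0, 0], "angular": [0, 0, 0]},
    {"grip": -1, "dp": [0, 0, 0], "angular": [0, 0, 0]},
    {"grip": -1, "dp": [0, 0, 0], "angular": [0, 0, 0]},
  ],
  newtons=100,
)

```text
clock: 9.5
eef_pos: [0.4473, -0.3629, 0.0088]
eef_rot: [2.94, 1.108, 0.0]
ft_force: [0.4, -0.4, 0.1]
opening: 0.146
gripper_force: 0.2
```

Call:
servo_tool(
  moves=[
    {"grip": -1, "dp": [0, 0, 0], "angular": [0, 0, 0]},
    {"grip": -1, "dp": [0, 0, 0], "angular": [0, 0, 0]},
    {"grip": -1, "dp": [0, 0, 0], "angular": [0, 0, 0]},
    {"grip": -1, "dp": [0, 0, 0], "angular": [0, 0, 0]},
    {"grip": -1, "dp": [0, 0, 0], "angular": [0, 0, 0]},
  ],
)

```text
clock: 10.0
eef_pos: [0.4474, -0.363, 0.009]
eef_rot: [2.94, 1.108, 0.001]
ft_force: [-0.5, 0.9, 5.2]
opening: 0.096
gripper_force: 97.7
```

```bash
python3 - <<'E'
from bar import *
r=read_camera("wrist"); inhand(r,.034); o=obs(); print(o["ft_force"],o["moment"])
E
```

```text
tcp [ 0.4474 -0.363   0.009 ] yaw 41.29 tilt [ 3.e-04  5.e-04 -1.e+00]
y0 mm -0.60 slope deg 0.15 x range -0.030321913601379726 0.10593421161731875 n 116 116 top row 0
[-0.58932739  1.3736426   5.8883849 ] [ 0.12616397 -0.01829891  0.02173023]
```

Call:
servo_tool(
  moves=[
    {"grip": -1, "dp": [0, 0, -0.2], "angular": [0, 0, 0]},
    {"grip": -1, "dp": [0, 0, -0.4], "angular": [0, 0, 0]},
    {"grip": -1, "dp": [0, 0, -0.6], "angular": [0, 0, 0]},
    {"grip": -1, "dp": [0, 0, -0.4], "angular": [0, 0, 0]},
    {"grip": -1, "dp": [0, 0, 0], "angular": [0, 0, 0]},
  ],
)

```text
clock: 10.55
eef_pos: [0.448, -0.3635, 0.0586]
eef_rot: [2.938, 1.107, 0.003]
ft_force: [-0.2, -0.6, -2.7]
opening: 0.091
gripper_force: 98.2
```

Call:
servo_tool(
  moves=[
    {"grip": -1, "dp": [0, 0, -0.5], "angular": [0, 0, 0]},
    {"grip": -1, "dp": [0, 0, -0.8], "angular": [0, 0, 0]},
    {"grip": -1, "dp": [0, 0, -0.8], "angular": [0, 0, 0]},
    {"grip": -1, "dp": [0, 0, -0.4], "angular": [0, 0, 0]},
    {"grip": -1, "dp": [0, 0, 0], "angular": [0, 0, 0]},
  ],
)

```text
clock: 11.05
eef_pos: [0.4479, -0.3634, 0.1332]
eef_rot: [2.938, 1.107, 0.003]
ft_force: [-0.1, 0.5, -3.1]
opening: 0.095
gripper_force: 98.2
```

```bash
python3 - <<'E'
from bar import *
o=obs(); r=read_camera("wrist"); inhand(r,.025+o["eef_pos"][2]); print(o["ft_force"],o["moment"])
s=read_camera("side"); np.savez("s5.npz",**s)
T=Ro.from_rotvec(o["eef_rot"]).as_matrix()
# expected bar ends (centre 59 mm ahead, top edge) in side view
print(proj(s,[o["eef_pos"]+T@[x,0,-.015] for x in (-.031,.149)]))
hsv=cv2.cvtColor(s["image"],cv2.COLOR_BGR2HSV); m=cv2.inRange(hsv,(3,90,40),(22,255,255)); n,lab,st,ce=cv2.connectedComponentsWithStats(m); print(st[1:][st[1:,4]>60])
plan([.4662,.1010,.129],40.2,17,-1)
E
```

```text
tcp [ 0.4474 -0.3628  0.132 ] yaw 41.31 tilt [ 5.e-04  7.e-04 -1.e+00]
y0 mm 0.16 slope deg 0.19 x range -0.030387343171932066 0.10589097587963332 n 112 116 top row 0
[-0.06641244  0.49514138 -3.08846635] [-0.11367416  0.09433472  0.00718672]
[[310.90867446 307.57616664]
 [339.9361543  238.51648778]]
[[  11    0   53  110 2693]
 [ 145    0   46   24  414]
 [ 221    0  162  200 3680]
 [ 192   15  117  121 2135]
 [   0  108   23   64  563]
 [   0  192   34   14  201]
 [  22  204   28    9   71]
 [ 113  236   20   59  342]
 [ 323  243   26   18   86]
 [  35  245   32   16  134]
 [  30  272   90   46 1359]
 [ 184  278   53  104  930]
 [ 307  283   13   31  172]
 [ 105  284   13   21   86]
 [ 287  372   72   48  755]]
0 {"grip":-1,"dp":[0.628, -0.658, 0.005],"angular":[-0.0, -0.0, 0.011]}
1 {"grip":-1,"dp":[0.627, -0.658, 0.005],"angular":[-0.0, -0.0, 0.011]}
2 {"grip":-1,"dp":[0.627, -0.659, 0.005],"angular":[-0.0, -0.0, 0.011]}
3 {"grip":-1,"dp":[0.626, -0.66, 0.005],"angular":[-0.0, -0.0, 0.011]}
4 {"grip":-1,"dp":[0.625, -0.66, 0.005],"angular":[-0.0, -0.0, 0.011]}
5 {"grip":-1,"dp":[0.624, -0.661, 0.005],"angular":[-0.0, -0.0, 0.011]}
6 {"grip":-1,"dp":[0.624, -0.662, 0.005],"angular":[-0.0, -0.0, 0.011]}
7 {"grip":-1,"dp":[0.623, -0.663, 0.004],"angular":[-0.0, -0.0, 0.011]}
8 {"grip":-1,"dp":[0.622, -0.663, 0.004],"angular":[-0.0, -0.0, 0.011]}
9 {"grip":-1,"dp":[0.621, -0.664, 0.004],"angular":[-0.0, -0.0, 0.011]}
10 {"grip":-1,"dp":[0.62, -0.665, 0.004],"angular":[-0.0, -0.0, 0.011]}
11 {"grip":-1,"dp":[0.62, -0.665, 0.004],"angular":[-0.0, -0.0, 0.011]}
12 {"grip":-1,"dp":[0.619, -0.666, 0.004],"angular":[-0.0, -0.0, 0.011]}
13 {"grip":-1,"dp":[0.618, -0.667, 0.004],"angular":[-0.0, -0.0, 0.011]}
14 {"grip":-1,"dp":[0.617, -0.668, 0.004],"angular":[-0.0, -0.0, 0.011]}
15 {"grip":-1,"dp":[0.617, -0.668, 0.004],"angular":[-0.0, -0.0, 0.011]}
16 {"grip":-1,"dp":[0.616, -0.669, 0.004],"angular":[-0.0, -0.0, 0.011]}
```

Call:
servo_tool(
  moves=[
    {"grip": -1, "dp": [0.3, -0.33, 0], "angular": [0, 0, 0.03]},
    {"grip": -1, "dp": [0.62, -0.66, 0], "angular": [0, 0, 0.03]},
    {"grip": -1, "dp": [0.62, -0.66, 0], "angular": [0, 0, 0.03]},
    {"grip": -1, "dp": [0.62, -0.66, 0], "angular": [0, 0, 0.03]},
    {"grip": -1, "dp": [0.62, -0.66, 0], "angular": [0, 0, 0.03]},
  ],
)

```text
clock: 11.65
eef_pos: [0.451, -0.2384, 0.1306]
eef_rot: [-2.947, -1.084, 0.002]
ft_force: [1.6, 0.4, -3.2]
opening: 0.098
gripper_force: 98.1
```

Call:
servo_tool(
  moves=[
    {"grip": -1, "dp": [0.62, -0.66, 0], "angular": [0, 0, 0.03]},
    {"grip": -1, "dp": [0.62, -0.66, 0], "angular": [0, 0, 0]},
    {"grip": -1, "dp": [0.62, -0.66, 0], "angular": [0, 0, 0]},
    {"grip": -1, "dp": [0.62, -0.66, 0], "angular": [0, 0, 0]},
    {"grip": -1, "dp": [0.62, -0.66, 0], "angular": [0, 0, 0]},
  ],
)

```text
clock: 12.15
eef_pos: [0.4577, -0.1031, 0.1308]
eef_rot: [-2.949, -1.08, 0.003]
ft_force: [-0.1, 0.4, -3.2]
opening: 0.094
gripper_force: 98.1
```

Call:
servo_tool(
  moves=[
    {"grip": -1, "dp": [0.62, -0.66, 0], "angular": [0, 0, 0]},
    {"grip": -1, "dp": [0.62, -0.66, 0], "angular": [0, 0, 0]},
    {"grip": -1, "dp": [0.62, -0.66, 0], "angular": [0, 0, 0]},
    {"grip": -1, "dp": [0.62, -0.66, 0], "angular": [0, 0, 0]},
    {"grip": -1, "dp": [0.62, -0.66, 0], "angular": [0, 0, 0]},
  ],
)

```text
clock: 12.65
eef_pos: [0.4645, 0.0322, 0.1308]
eef_rot: [-2.949, -1.08, 0.003]
ft_force: [0.3, -0.2, -2.8]
opening: 0.09
gripper_force: 98.1
```

Call:
servo_tool(
  moves=[
    {"grip": -1, "dp": [0.62, -0.66, 0], "angular": [0, 0, 0]},
    {"grip": -1, "dp": [0.4, -0.4, 0], "angular": [0, 0, 0]},
    {"grip": -1, "dp": [0, 0, 0], "angular": [0, 0, 0]},
    {"grip": -1, "dp": [0, 0, 0], "angular": [0, 0, 0]},
    {"grip": -1, "dp": [0, 0, 0], "angular": [0, 0, 0]},
  ],
)

```text
clock: 13.15
eef_pos: [0.4682, 0.0736, 0.1313]
eef_rot: [2.951, 1.078, -0.002]
ft_force: [0.4, -0.3, -3.1]
opening: 0.095
gripper_force: 98.1
```

```bash
python3 - <<'E'
from bar import *
for _ in range(3):
    o=obs(); r=read_camera("wrist"); inhand(r,.025+o["eef_pos"][2])
print(o["ft_force"])
print(proj(r,[.6065,.220,.09]))
plan([.4660,.1012,.036],40.2,5,-1)
E
```

```text
tcp [0.4684 0.0735 0.1315] yaw 40.13 tilt [-7.e-04 -1.e-04 -1.e+00]
y0 mm -0.83 slope deg 0.14 x range -0.030459389006326474 0.10580776740784738 n 116 116 top row 0
tcp [0.4686 0.0735 0.1316] yaw 40.12 tilt [-4.e-04 -1.e-04 -1.e+00]
y0 mm -0.71 slope deg 0.16 x range -0.03050740061999613 0.10576314002103797 n 116 116 top row 0
tcp [0.4687 0.0736 0.1316] yaw 40.12 tilt [-2.e-04 -1.e-04 -1.e+00]
y0 mm -0.57 slope deg 0.16 x range -0.03050266286540571 0.10575298119934351 n 116 116 top row 0
[-0.1602296  -1.42370609 -3.12751083]
[[ 229.03350264 -186.16759223]]
0 {"grip":-1,"dp":[0.105, -0.152, 0.638],"angular":[-0.0, 0.0, -0.003]}
1 {"grip":-1,"dp":[0.105, -0.152, 0.638],"angular":[-0.0, 0.0, -0.003]}
2 {"grip":-1,"dp":[0.105, -0.152, 0.638],"angular":[-0.0, 0.0, -0.003]}
3 {"grip":-1,"dp":[0.105, -0.152, 0.638],"angular":[-0.0, 0.0, -0.003]}
4 {"grip":-1,"dp":[0.105, -0.152, 0.638],"angular":[-0.0, 0.0, -0.003]}
```

Call:
servo_tool(
  moves=[
    {"grip": -1, "dp": [0.1, -0.15, 0.64], "angular": [0, 0, 0]},
    {"grip": -1, "dp": [0.1, -0.15, 0.64], "angular": [0, 0, 0]},
    {"grip": -1, "dp": [0.1, -0.15, 0.64], "angular": [0, 0, 0]},
    {"grip": -1, "dp": [0.11, -0.15, 0.64], "angular": [0, 0, 0]},
    {"grip": -1, "dp": [0.11, -0.15, 0.62], "angular": [0, 0, 0]},
  ],
)

```text
clock: 13.8
eef_pos: [0.4664, 0.1013, 0.0356]
eef_rot: [2.951, 1.078, 0.0]
ft_force: [0.5, 0.9, -3.7]
opening: 0.096
gripper_force: 98.2
```

Call:
servo_tool(
  moves=[
    {"grip": -1, "dp": [0, 0, 0], "angular": [0, 0, 0]},
    {"grip": -1, "dp": [0, 0, 0], "angular": [0, 0, 0]},
    {"grip": -1, "dp": [0, 0, 0], "angular": [0, 0, 0]},
    {"grip": -1, "dp": [0, 0, 0], "angular": [0, 0, 0]},
  ],
)

```text
clock: 14.2
eef_pos: [0.467, 0.1014, 0.0372]
eef_rot: [-2.951, -1.079, -0.003]
ft_force: [0.7, 0.4, -3.0]
opening: 0.094
gripper_force: 98.0
```

```bash
python3 - <<'E'
from bar import *
C=np.array([.6067,.2198]);a=np.radians(40.2);u=np.array([np.cos(a),np.sin(a)]);v=np.array([-u[1],u[0]])
o=obs(); T=Ro.from_rotvec(o["eef_rot"]).as_matrix(); p=o["eef_pos"]
print(np.round(p,4),"along,across mm",np.round([(p[:2]-C)@u*1e3,(p[:2]-C)@v*1e3],2),"yaw",np.degrees(np.arctan2(T[1,0],T[0,0])),"pitch deg",np.degrees(T[2,0]))
ims=[]
for n in("side","top"):
    s=read_camera(n); e=proj(s,[p+T@[x,0,-.025] for x in (-.031,.149)]); w=proj(s,[[*(C-.02*u),.051]]); print(n,np.round(e,1).tolist(),np.round(w,1).tolist())
    c=np.round(e[1]).astype(int)-[40,28]; f=8
    k=cv2.resize(s["image"][c[1]:c[1]+36*2,c[0]:c[0]+50],None,fx=f,fy=f,interpolation=cv2.INTER_CUBIC)
    for q,col in ((e[1],(0,255,0)),(w[0],(255,0,255))): cv2.drawMarker(k,tuple(np.round((q-c+.5)*f-.5).astype(int).tolist()),col,0,12,1)
    ims.append(k); print(n,c)
cv2.imwrite("pics/pre.png",np.clip(np.hstack(ims).astype(float)*1.8,0,255).astype(np.uint8)[:600])
E
```

```text
[0.467  0.1014 0.0372] along,across mm [-183.11   -0.21] yaw 40.17022649187952 pitch deg 0.08933775544519929
side [[236.3, 179.6], [264.7, 140.7]] [[266.7, 140.8]]
side [225 113]
top [[237.1, 230.8], [202.1, 187.7]] [[200.1, 184.9]]
top [162 160]
```

View pics/pre.png

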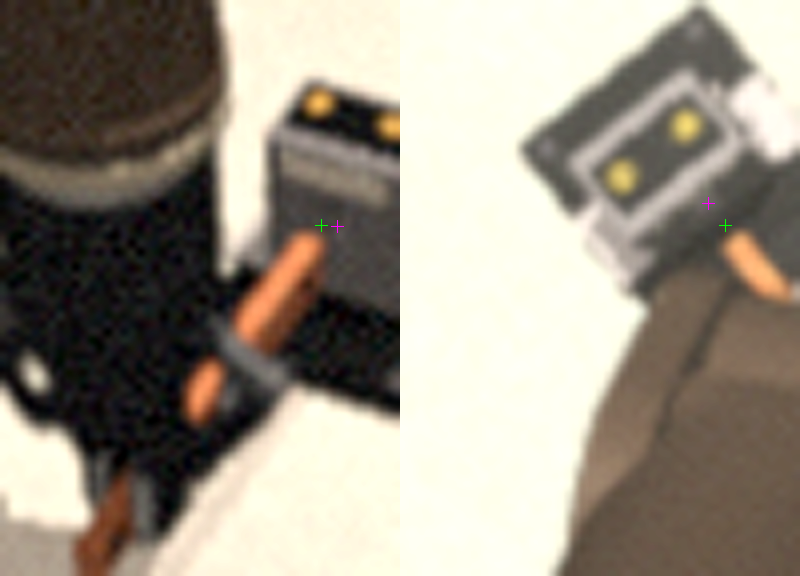

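```bash
python3 - <<'E'
from bar import *
C=np.array([.6067,.2198]);a=np.radians(40.2);u=np.array([np.cos(a),np.sin(a)]);v=np.array([-u[1],u[0]])
t=read_camera("top");s=read_camera("side")
P=lambda x,y,z:[*(C+x*u+y*v),z]
m=lambda l,c:(np.array(l)+.5)/8-.5+c
print("top term pred",proj(t,[P(0,.0162,.091),P(0,-.0162,.091)]),"meas",m([(221,177),(286,125)],[162,160]))
print("side term pred",proj(s,[P(0,.0162,.091),P(0,-.0162,.091)]),"meas",m([(320,103)],[225,113]))
print("tip meas top",m([(337,237)],[162,160]),"side",m([(312,236)],[225,113]))
E
```

```text
top term pred [[189.62704043 181.49686801]
 [197.61400191 175.05319051]] meas [[189.1875 181.6875]
 [197.3125 175.1875]]
side term pred [[264.47832923 125.24446784]
 [274.1370918  128.08642906]] meas [[264.5625 125.4375]]
tip meas top [[203.6875 189.1875]] side [[263.5625 142.0625]]
```

Call:
servo_tool(
  moves=[
    {"grip": -1, "dp": [0.2, 0, 0.03], "angular": [0, 0, 0]},
    {"grip": -1, "dp": [0.2, 0, 0], "angular": [0, 0, 0]},
    {"grip": -1, "dp": [0.2, 0, 0], "angular": [0, 0, 0]},
    {"grip": -1, "dp": [0, 0, 0], "angular": [0, 0, 0]},
    {"grip": -1, "dp": [0, 0, 0], "angular": [0, 0, 0]},
  ],
)

```text
clock: 14.9
eef_pos: [0.4801, 0.1134, 0.0353]
eef_rot: [2.95, 1.08, -0.0]
ft_force: [-0.7, 0.1, -3.1]
opening: 0.091
gripper_force: 98.0
```

```bash
cat > st.py <<'E'
from bar import *
C=np.array([.6067,.2198]);a=np.radians(40.2);u=np.array([np.cos(a),np.sin(a)]);v=np.array([-u[1],u[0]])
def st(k=4):
    A=[]
    for _ in range(k):
        read_camera("side"); o=obs(); T=Ro.from_rotvec(o["eef_rot"]).as_matrix(); p=o["eef_pos"]; f=o["ft_force"]
        A.append([(p[:2]-C)@u*1e3,(p[:2]-C)@v*1e3,p[2]*1e3,np.degrees(np.arctan2(T[1,0],T[0,0])),np.degrees(T[2,0]),f[:2]@u,f[:2]@v,f[2],*(T.T@o["moment"])])
    print("along across z | yaw pitch | F along across z | M tool\n",np.round(np.mean(A,0),2),"\nsd",np.round(np.std(A,0),2))
if __name__=="__main__": st()
E
python3 st.py
```

```text
along across z | yaw pitch | F along across z | M tool
 [-1.6579e+02  4.3000e-01  3.5330e+01  4.0200e+01 -2.0000e-02  1.9000e-01
  1.0000e-01 -3.1400e+00 -3.0000e-02 -1.6000e-01 -2.0000e-02] 
sd [0.05 0.02 0.04 0.01 0.01 0.57 0.36 0.45 0.01 0.02 0.01]
```

Call:
servo_tool(
  moves=[
    {"grip": -1, "dp": [0.15, 0.014, -0.023], "angular": [0, 0, 0]},
    {"grip": -1, "dp": [0.15, 0, 0], "angular": [0, 0, 0]},
    {"grip": -1, "dp": [0.15, 0, 0], "angular": [0, 0, 0]},
    {"grip": -1, "dp": [0, 0, 0], "angular": [0, 0, 0]},
  ],
)

```text
clock: 15.5
eef_pos: [0.4914, 0.1224, 0.0362]
eef_rot: [2.95, 1.081, 0.001]
ft_force: [-0.8, -0.3, -2.7]
opening: 0.094
gripper_force: 98.0
```

```bash
python3 st.py
```

```text
along across z | yaw pitch | F along across z | M tool
 [-1.5194e+02  3.0000e-02  3.6030e+01  4.0220e+01 -1.0000e-02 -7.0000e-02
  2.3000e-01 -3.0100e+00  1.0000e-02 -1.6000e-01  2.0000e-02] 
sd [0.29 0.01 0.02 0.01 0.01 0.47 0.2  0.37 0.03 0.03 0.02]
```

Call:
servo_tool(
  moves=[
    {"grip": -1, "dp": [0.15, 0, 0], "angular": [0, 0, 0]},
    {"grip": -1, "dp": [0.15, 0, 0], "angular": [0, 0, 0]},
    {"grip": -1, "dp": [0.15, 0, 0], "angular": [0, 0, 0]},
    {"grip": -1, "dp": [0.15, 0, 0], "angular": [0, 0, 0]},
    {"grip": -1, "dp": [0, 0, 0], "angular": [0, 0, 0]},
  ],
)

```text
clock: 16.2
eef_pos: [0.5051, 0.134, 0.0361]
eef_rot: [2.95, 1.081, 0.001]
ft_force: [0.3, -0.7, -2.8]
opening: 0.093
gripper_force: 98.0
```

```bash
python3 st.py
```

```text
along across z | yaw pitch | F along across z | M tool
 [-1.3402e+02  2.0000e-02  3.6030e+01  4.0220e+01 -1.0000e-02 -5.0000e-02
 -1.1000e-01 -2.9600e+00  1.0000e-02 -1.8000e-01 -1.0000e-02] 
sd [0.26 0.03 0.01 0.01 0.01 0.24 0.65 0.64 0.02 0.03 0.04]
```

Call:
servo_tool(
  moves=[
    {"grip": -1, "dp": [0.15, 0, 0], "angular": [0, 0, 0]},
    {"grip": -1, "dp": [0.15, 0, 0], "angular": [0, 0, 0]},
    {"grip": -1, "dp": [0.15, 0, 0], "angular": [0, 0, 0]},
    {"grip": -1, "dp": [0.15, 0, 0], "angular": [0, 0, 0]},
    {"grip": -1, "dp": [0.15, 0, 0], "angular": [0, 0, 0]},
  ],
)

```text
clock: 16.9
eef_pos: [0.5219, 0.1482, 0.0361]
eef_rot: [-2.95, -1.08, -0.0]
ft_force: [-0.1, 0.1, -2.8]
opening: 0.095
gripper_force: 98.0
```

```bash
python3 st.py
```

```text
along across z | yaw pitch | F along across z | M tool
 [-1.1085e+02  4.0000e-02  3.6070e+01  4.0230e+01  2.0000e-02  4.0000e-01
 -3.5000e-01 -2.8300e+00 -2.0000e-02 -1.1000e-01  2.0000e-02] 
sd [0.55 0.03 0.05 0.01 0.02 0.91 0.78 0.22 0.02 0.05 0.02]
```

Call:
servo_tool(
  moves=[
    {"grip": -1, "dp": [0.2, 0, 0], "angular": [0, 0, 0]},
    {"grip": -1, "dp": [0.2, 0, 0], "angular": [0, 0, 0]},
    {"grip": -1, "dp": [0.2, 0, 0], "angular": [0, 0, 0]},
    {"grip": -1, "dp": [0.2, 0, 0], "angular": [0, 0, 0]},
    {"grip": -1, "dp": [0.2, 0, 0], "angular": [0, 0, 0]},
  ],
)

```text
clock: 17.6
eef_pos: [0.5449, 0.1677, 0.0361]
eef_rot: [-2.95, -1.08, -0.0]
ft_force: [0.3, -0.5, -2.5]
opening: 0.095
gripper_force: 98.0
```

```bash
python3 st.py
```

```text
along across z | yaw pitch | F along across z | M tool
 [-8.066e+01  8.000e-02  3.605e+01  4.024e+01  2.000e-02  5.100e-01
 -1.600e-01 -2.920e+00 -2.000e-02 -1.400e-01 -2.000e-02] 
sd [0.71 0.06 0.07 0.02 0.03 0.93 0.34 0.47 0.03 0.06 0.01]
```

Call:
servo_tool(
  moves=[
    {"grip": -1, "dp": [0.2, 0, 0], "angular": [0, 0, 0]},
    {"grip": -1, "dp": [0.2, 0, 0], "angular": [0, 0, 0]},
    {"grip": -1, "dp": [0.2, 0, 0], "angular": [0, 0, 0]},
    {"grip": -1, "dp": [0.15, 0, 0], "angular": [0, 0, 0]},
    {"grip": -1, "dp": [0, 0, 0], "angular": [0, 0, 0]},
  ],
)

```text
clock: 18.3
eef_pos: [0.5623, 0.1824, 0.0361]
eef_rot: [2.95, 1.081, 0.001]
ft_force: [-0.3, 0.4, -2.4]
opening: 0.092
gripper_force: 98.0
```

```bash
python3 - <<'E'
from st import *
st()
w=read_camera("wrist")["image"]; ims=[cv2.resize(w,(400,300))]
P=lambda x,y,z:[*(C+x*u+y*v),z]
for n in("side","top"):
    s=read_camera(n); e=proj(s,[P(-.09,0,.051),P(.09,0,.051),P(.09,0,.061)]); print(n,np.round(e,1).tolist())
    c=np.round(e[:2].mean(0)).astype(int)-[33,25]; print(c)
    ims.append(cv2.resize(s["image"][c[1]:c[1]+50,c[0]:c[0]+66],(396,300),interpolation=cv2.INTER_CUBIC))
top=np.hstack([ims[1],ims[2]]); k=np.zeros((300,792,3),np.uint8); k[:,:400]=ims[0]
cv2.imwrite("pics/fin.png",np.clip(np.vstack([top,k]).astype(float)*1.8,0,255).astype(np.uint8))
E
```

```text
along across z | yaw pitch | F along across z | M tool
 [-5.909e+01  2.000e-02  3.602e+01  4.021e+01 -1.000e-02  1.100e-01
  3.000e-02 -2.780e+00 -1.000e-02 -1.500e-01  0.000e+00] 
sd [0.26 0.04 0.01 0.01 0.01 0.27 0.41 0.53 0.   0.01 0.04]
side [[256.5, 154.9], [281.5, 120.5], [281.6, 118.0]]
[236 113]
top [[213.4, 201.4], [179.2, 159.2], [178.5, 158.6]]
[163 155]
```

View pics/fin.png

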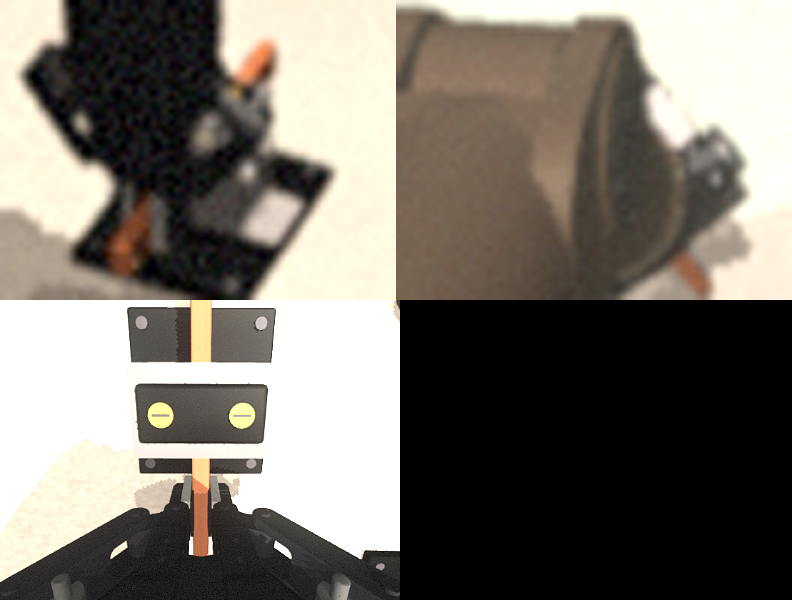

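The bar is through the window, with its far end at about (281,120) in the side view. In the wrist view it sits midway between the terminals, and the force reads like plain weight. It looks about 3 mm short along the passage, so I'll nudge it, settle and check.

Call:
servo_tool(
  moves=[
    {"grip": -1, "dp": [0.1, 0, 0], "angular": [0, 0, 0]},
    {"grip": -1, "dp": [0, 0, 0], "angular": [0, 0, 0]},
    {"grip": -1, "dp": [0, 0, 0], "angular": [0, 0, 0]},
    {"grip": -1, "dp": [0, 0, 0], "angular": [0, 0, 0]},
    {"grip": -1, "dp": [0, 0, 0], "angular": [0, 0, 0]},
  ],
)

```text
clock: 19.15
eef_pos: [0.5639, 0.1836, 0.0361]
eef_rot: [2.95, 1.08, -0.0]
ft_force: [0.1, -0.1, -3.4]
opening: 0.101
gripper_force: 98.0
```

Call:
servo_tool(
  moves=[
    {"grip": -1, "dp": [0, 0, 0], "angular": [0, 0, 0]},
    {"grip": -1, "dp": [0, 0, 0], "angular": [0, 0, 0]},
    {"grip": -1, "dp": [0, 0, 0], "angular": [0, 0, 0]},
    {"grip": -1, "dp": [0, 0, 0], "angular": [0, 0, 0]},
    {"grip": -1, "dp": [0, 0, 0], "angular": [0, 0, 0]},
  ],
)

```text
clock: 19.65
eef_pos: [0.5639, 0.1837, 0.0361]
eef_rot: [-2.95, -1.08, -0.0]
ft_force: [0.8, 0.3, -3.0]
opening: 0.094
gripper_force: 98.0
```

```bash
python3 -c "
from st import *
st(12)"
```

```text
along across z | yaw pitch | F along across z | M tool
 [-5.599e+01  1.000e-02  3.611e+01  4.021e+01  0.000e+00  1.800e-01
  1.400e-01 -2.840e+00  0.000e+00 -1.500e-01 -1.000e-02] 
sd [0.01 0.02 0.01 0.   0.   0.55 0.48 0.55 0.03 0.04 0.03]
```

The arm is steady, the bar's full weight is on the gripper, and no side force shows.

```bash
python3 -c "
from rig import ticket
print(ticket.hand_in())"
```

```text
the job is handed in; nothing more can be done
None
```

I threaded the small busbar through the left transformer's rectangular window and handed the job in at about 20 s, with the gripper still holding it level and steady; the hand-in returned no verdict. By my measurements it is centred to about 3 mm along the passage, and the last force readings showed only the bar's weight.

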